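# Pulse the spice mill: bayonet cup pressed down, half turned and held

### The job

Give the spice mill a pulse: take the filled steel milling cup, set its three lugs into the slots of the mill base and press it right down until the sprung seat is fully depressed, then, keeping it down, turn it clockwise (seen from above) half way to the lock, well short of the click. The mill runs there only while the cup is held, so finish still gripping it, down and half turned; do not let go. Leave the sugar jar, tumbler and plates undisturbed.

Things in the scene. Friction and masses are not known exactly. Their poses are not given: they have to be found in the camera images.
- cup_center (a point): centre, half-way up, of the milling cup: a loose, closed steel cup standing upside down on its black blade collar, 104 mm tall, 0.22 to 0.36 kg. The steel body is a 60 mm cylinder from 30 mm above the foot up to the flat top (grip it there, from above, at any yaw). The collar is 74 mm in diameter from the foot up to 24 mm. z points up the cup's axis, x towards one of its three lugs
- cup_foot (a point): centre of the cup's flat underside, 52 mm below cup_center, same axes. Three equal lugs stand out from the foot of the collar, each 10 mm wide (tangentially) and 6 mm high, their undersides level with the foot and their tips 45 mm from the axis; they lie along this point's +x axis and at 120 and 240 degrees from it
- base_mouth (a point): centre of the top face of the mill base, a white motor housing fixed to the table, 120 mm high, 112 mm in diameter at the top. In the top is a bayonet well: an inward lip, 8 mm thick, leaves a round mouth of 79 mm. Three slots through the lip pass the lugs when these lie along this point's +x axis and at 120 and 240 degrees from it (4 degrees of play; all three fits are equal). z points up
- base_slot (a point): middle of one slot, 42 mm from base_mouth along its +x axis, in the top face. Slots are 19 mm wide and reach 47 mm from the axis. The cup meets the sprung seat when its foot is 8.5 mm below the mouth and bottoms at 16.5 mm; from 14 mm on its lugs are under the lip and it can turn. Clockwise, each lug runs 59 degrees from its slot and then springs up into a lock pocket (the click)
- seat (a joint): how far the sprung seat in the well is pressed down, m: 0 free, 0.008 fully depressed; its spring pushes up with 4 N at 0 and 11 N at 0.008. While the lugs are under the lip it cannot rise above 0.0055
- switch_ring (a joint): turn of the ring that tops the sprung seat, rad: 0 at rest, growing clockwise seen from above. A tooth 3 mm high in each slot lets the lugs carry the ring round (it lags the cup by 0.13 at most). A spring turns it back, 0.2 N m at rest and 0.3 N m half way, so a cup let go half way turns back and pops up. The lock clicks at 0.97, so half way is about 0.48
- jar_center (a point): centre of the white ceramic sugar jar with its lid, 84 mm in diameter, 106 mm high, loose; leave it alone
- tumbler_center (a point): centre of the purple plastic tumbler, 74 mm in diameter at the rim, 105 mm high, loose; leave it alone
- plate_low_rim (a point): centre of the rim of the lower of two stacked melamine plates, 200 mm in diameter, 18 mm high, loose; leave it alone
- plate_top_rim (a point): centre of the rim of the upper plate, 170 mm in diameter, its rim 21 mm above the table; leave it alone
Things that resemble listed ones, but are neither listed nor needed, are in the scene too. What is shaped like the part that bears base_mouth but blue is not meant.

How it is judged:
On the way:
1. the cup stands in the well with its lugs through the slots and the sprung seat is fully depressed, before it is turned (value of joint seat above 0.0065 m and value of joint switch_ring below 0.25 rad and horizontal distance between cup_foot and base_mouth below 0.005 m and z of cup_foot in the frame of base_mouth below -0.0145 m), for 0.15 s.
At the end, for the whole second after the job is handed in: through the last second the gripped cup (finger force over 2 N) is upright (0.08 rad), centred in the well (5 mm), its foot at least 13 mm below the mouth; the seat is pressed down over 5 mm and the switch ring is held at 0.28 to 0.68 rad, half way to the click at 0.97 (value of joint switch_ring between 0.28 and 0.68 rad and value of joint seat above 0.005 m and horizontal distance between cup_foot and base_mouth below 0.005 m and z of cup_foot in the frame of base_mouth below -0.013 m and angle between cup_center's own z axis and vertical below 0.08 rad and contact force between the fingers and mill_cup above 2 N); the arm keeps its last pose, push and grip.
It fails at once if the cup is turned on to the lock click (value of joint switch_ring above 0.95 rad).
It fails at once if the sugar jar is disturbed (distance of jar_center from where it was at the start of the episode above 0.02 m).
It fails at once if the tumbler is disturbed (distance of tumbler_center from where it was at the start of the episode above 0.02 m).
It fails at once if the plates are disturbed (distance of any of plate_low_rim, plate_top_rim from where it was at the start of the episode above 0.02 m).
It also fails if it takes over 45 s, if anything falls off the work surface, if the arm or the gripper's body presses on something with over 40 N, if the wrist force passes 120 N, or if a joint passes its speed limit or range.

### The arm

A 6-joint arm with a two-finger parallel gripper is mounted at the origin on the work surface. World frame = base frame: x ahead of the robot, y to its left, z up, the work surface at z = 0. Lengths are in m, angles in rad, forces in N, time in s.
With the tool pointing down it reaches from about 0.35 to 0.775 m from the base axis. Payload 5.5 kg.
Tool frame: the origin (TCP) lies at the very end of the fingers, on their centre line; the grasp point (between the pads) lies 19 mm behind it; z points along the fingers, y is the line along which they close (so a half turn about z gives the same grasp; the last joint's range is limited). The gripper opens to 85 mm and grips with 20 to 120 N. Pads are 22 mm wide; open, the fingers measure 114 mm over their backs; the gripper's body (76 mm by 85 mm) begins 54 mm behind the grasp point. The pads swing forward as they close: fully open they stand 13 mm farther back than shut.
Start: joints at [1.157, 0.313, 0.046, 1.304, 0, 1.431], TCP at [0.156, 0.554, 0.2] pointing down, gripper open.
Joint ranges: [-2.76, 2.76], [-0.86, 1.69], [-1.03, 1.26], [-2.2, 2.34], [-1.47, 1.5], [-3.14, 3.14]. Speed limits (rad/s): [2.57, 2.57, 3.14, 3.14, 3.14, 3.14].

### API

Orientations are given as a unit quaternion [w, x, y, z].
In Python, from workcell import env, read_camera, get_calibration gives the robot as it stands.
- The arm moves only by the tool jog_arm, never from a script. Its argument "motion" is one flat list of numbers, 7 for each row, row after row: the shift along the tool's x, y, z as a fraction of full scale, then the turn, a rotation vector about the tool's x, y, z as a fraction of full scale, then the opening, from 0 (shut) to 1 (fully open). In form: [x, y, z, wx, wy, wz, grip, x, y, z, wx, wy, wz, grip, ...]. A call has 1 to 12 rows; each row is the pose to reach, as a shift and turn from the pose commanded when the call began, along the tool's axes at that moment; what a row does not reach only later rows make up. Full scale, the value 1, is 0.2 m for a shift and 90 degrees for a turn. A row lasts 1/8 s, in which the tool goes at most 62.5 mm and 10.7 degrees, less where a joint would pass 70% of its speed; a pose out of reach is approached as far as the arm can. A call with a number of a shift or a turn outside -1 to 1 is refused whole. A call with a gripper value outside its range is refused whole. The fingers move at their own pace and stop on an object; "newtons" is the grip in N (left out, the last holds). Time passes only in rows, so rows that repeat a pose let the fingers close. It gives the time, the measured TCP pose, the force, the opening and the grip force at its end, in the units of the state.
- env.get_state(): the state, without advancing time (a new reading comes with each control period).
- read_camera(name): name is "scene" or "side" or "wrist"; returns the picture (384x512x3 uint8, red, green, blue); there is no depth.
- get_calibration(name): a dict with "fx", "fy", "cx", "cy" (pixels), "dist" ([k1, k2, p1, p2, k3] as OpenCV has them; the pictures are not rectified), "world_from_camera" (4x4, takes a point from camera to world coordinates). Camera axes: x right, y down, z forward; pixel columns grow to the right and rows downward; lengths in m; the calibration is good to about 2 mm. A picture is of the moment at which its call begins: read the wrist's pose just before it. get_calibration takes no time and is no camera call; for the wrist camera it gives the pose at the moment of the call.
- env.hand_in(): hands the job in; it is judged then, once.
The state is a dict: "clock": time; "joint_pos": joint angles; "qvel": joint speeds; "tau": joint torques, N m; "tcp_pos": TCP position; "orientation": TCP orientation; "wrist_force": force on the tool from outside, world axes, zero at the start; "ft_torque": the same for the moment, N m; "finger_gap": finger opening in m; "grip_force": force on a finger pad.
Only numpy, scipy, OpenCV 4.12 (cv2) and the standard library are available. Lean on these libraries where they do the work, as an engineer would, in place of code of your own. Each camera call takes 0.05 s, during which the arm holds its last target. There are 200 camera calls.

## Working session

There is one attempt and no reset: what is moved stays moved. The work goes in short steps, Python scripts to look and compute and a tool call to move; the robot and the scene stay as the last step left them, time stands still between calls to the robot, and variables do not carry over. Pictures are saved under pics/ and viewed, at most 10 in all, crops included, and the job is handed in when it is done.

Besides the shell and the picture viewer there is one more tool, called after ">>>" by a JSON object that holds its "fn" and its "kwargs". jog_arm: Moves the arm, as the interface text tells. Shift numbers are shares of 0.2 m and turn numbers shares of 90 degrees, none past 1 either way. Its arguments: {"type":"object","properties":{"motion":{"type":"array","items":{"type":"number"}},"newtons":{"type":"number"}},"required":["motion"]}

```bash
mkdir -p pics; python3 - <<'E'
from workcell import env, read_camera, get_calibration
import cv2, numpy as np, pickle
ims={n:read_camera(n) for n in("scene","side","wrist")}
cal={n:get_calibration(n) for n in ims}
pickle.dump((ims,cal),open('first.pkl','wb'))
for n in("scene","side"): cv2.imwrite(f'pics/{n}0.png',cv2.resize(ims[n][...,::-1],(800,600)))
for n in cal: print(n,np.round(cal[n]['world_from_camera'],3).tolist(),cal[n]['fx'],cal[n]['dist'])
s=env.get_state();print(s['tcp_pos'],s['orientation'],s['clock'],s['finger_gap'])
E
```

```text
scene [[0.436, 0.585, -0.684, 1.467], [0.9, -0.28, 0.334, -0.442], [0.004, -0.761, -0.649, 1.01], [0.0, 0.0, 0.0, 1.0]] 493.6510037361283 [-0.17504818  0.          0.          0.          0.        ]
side [[0.9, -0.253, 0.355, 0.132], [-0.435, -0.484, 0.759, -0.854], [-0.021, -0.838, -0.545, 0.724], [0.0, 0.0, 0.0, 1.0]] 408.07626129263457 [0.04129492 0.         0.         0.         0.        ]
wrist [[0.269, 0.92, 0.284, 0.083], [0.963, -0.256, -0.081, 0.573], [-0.002, 0.296, -0.955, 0.373], [0.0, 0.0, 0.0, 1.0]] 342.06257175692036 [-0.09449985  0.          0.          0.          0.        ]
[0.15531793 0.55321321 0.19942376] [-1.76211496e-04  1.36472033e-01  9.90643696e-01 -6.49226641e-04] 0.15 0.08546515671127183
```

View pics/scene0.png

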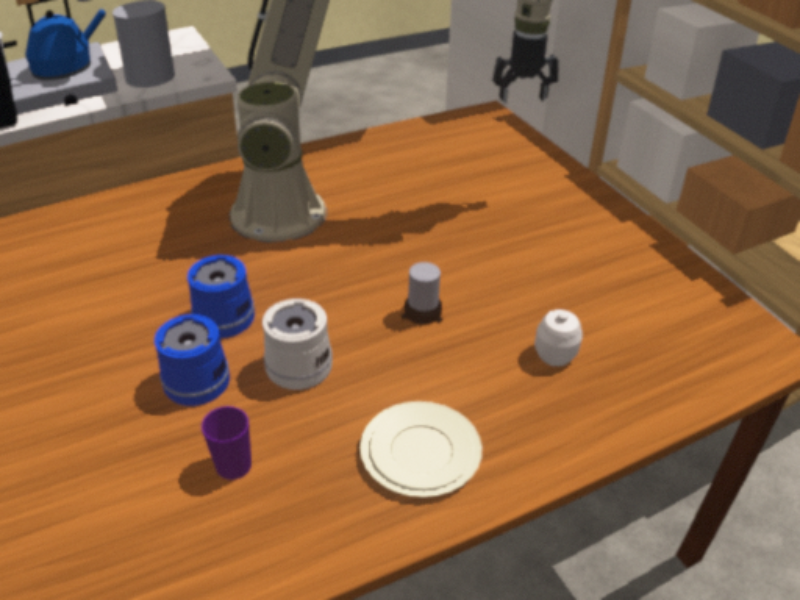

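View pics/side0.png

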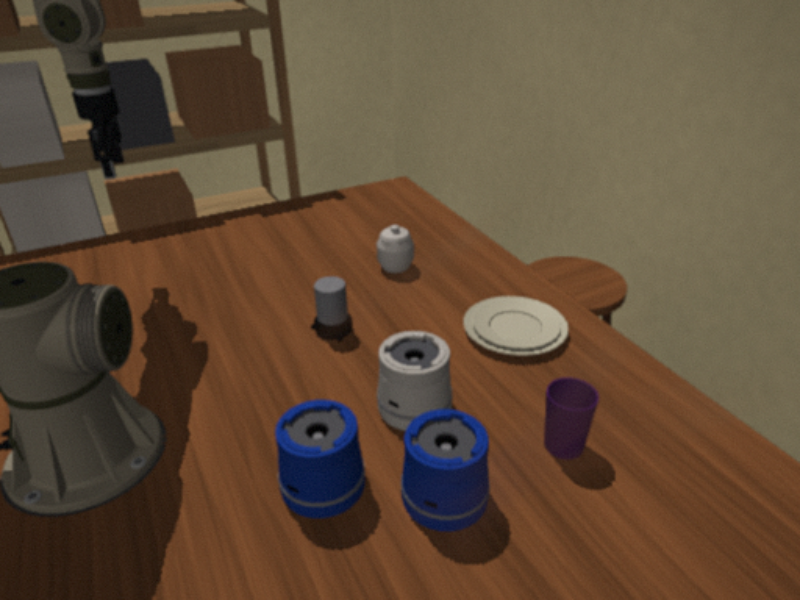

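Scene view: the white mill base has its top at (296,317) and the side view shows it at (414,349). The two blue look-alikes are at (218,290) and (192,355). The steel cup on its black collar has its top at (425,271), side (331,286). White base fits the description, since blue is excluded. It's the only steel cup on the table. I'll confirm with a crop.

```bash
cat > h.py <<'E'
import numpy as np, cv2, pickle
def K(c): return np.array([[c['fx'],0,c['cx']],[0,c['fy'],c['cy']],[0,0,1.]])
def ray(c,uv):
    p=cv2.undistortPoints(np.array([[uv]],float),K(c),np.array(c['dist']))[0,0]
    T=np.array(c['world_from_camera']); d=T[:3,:3]@[p[0],p[1],1]; return T[:3,3],d/np.linalg.norm(d)
def onz(c,uv,z):
    o,d=ray(c,uv); return o+d*(z-o[2])/d[2]
def proj(c,P):
    T=np.linalg.inv(np.array(c['world_from_camera'])); r=cv2.Rodrigues(T[:3,:3])[0]
    return cv2.projectPoints(np.array(P,float).reshape(-1,3),r,T[:3,3],K(c),np.array(c['dist']))[0][:,0]
E
python3 - <<'E'
from h import *
ims,cal=pickle.load(open('first.pkl','rb'))
S=1.5625
for n,z,a,b in(("base",.12,(296,317),(414,349)),("cup",.104,(425,271),(331,286)),("jar",.1,(561,318),(396,232)),("tumb",.105,(227,418),(571,393)),("plate",.02,(421,447),(516,325)),("blue1",.12,(218,271),(319,420)),("blue2",.12,(189,334),(447,436))):
    print(n,np.round(onz(cal['scene'],np.array(a)/S,z),3),np.round(onz(cal['side'],np.array(b)/S,z),3))
A=cv2.resize(ims['scene'][155:260,155:295],None,fx=4,fy=4,interpolation=cv2.INTER_CUBIC)
B=cv2.resize(ims['side'][170:280,190:300],None,fx=5,fy=5,interpolation=cv2.INTER_CUBIC)[:420,:]
A=A[:420]
B=cv2.resize(ims['side'][170:275,195:250+45],None,fx=4,fy=4,interpolation=cv2.INTER_CUBIC)
print(A.shape,B.shape)
cv2.imwrite('pics/c1.png',cv2.resize(np.hstack([A,B])[...,::-1],None,fx=.8,fy=.8))
E
```

```text
base [ 0.498 -0.135  0.12 ] [ 0.499 -0.139  0.12 ]
cup [0.463 0.14  0.104] [0.46  0.127 0.104]
jar [0.684 0.299 0.1  ] [0.67  0.279 0.1  ]
tumb [ 0.657 -0.313  0.105] [ 0.662 -0.32   0.105]
plate [ 0.777 -0.033  0.02 ] [ 0.768 -0.042  0.02 ]
blue1 [ 0.312 -0.221  0.12 ] [ 0.31  -0.222  0.12 ]
blue2 [ 0.46  -0.318  0.12 ] [ 0.45  -0.328  0.12 ]
(420, 560, 3) (420, 400, 3)
```

View pics/c1.png

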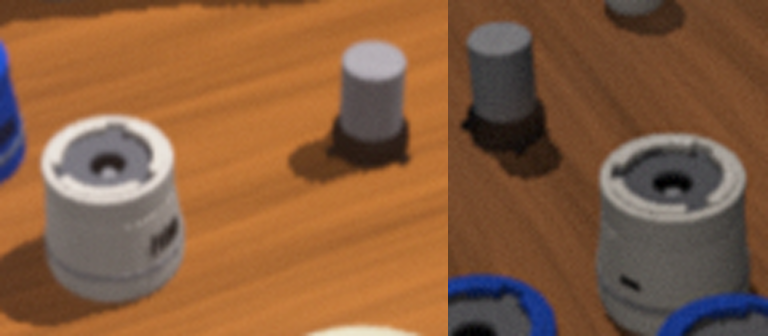

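The crop confirms it: the white base's slotted mouth is at (105,160) in the left half and the steel cup on its black collar is at (373,100). The cup is at about (0.462,0.135) and the base at about (0.498,-0.137). I'm moving over the cup for a wrist view.

>>> {"fn": "jog_arm", "kwargs": {"motion": [-0.23,-0.18,-0.08,0,0,0,1,-0.46,-0.36,-0.08,0,0,0,1,-0.68,-0.53,-0.08,0,0,0,1]}}

```text
clock: 0.52
tcp_pos: [0.2584, 0.4134, 0.216]
orientation: [0.0, 0.136, 0.991, 0.0]
wrist_force: [1.1, 0.3, 0.3]
finger_gap: 0.0854
grip_force: 0.0
```

>>> {"fn": "jog_arm", "kwargs": {"motion": [-0.23,-0.18,-0.08,0,0,0,1,-0.46,-0.36,-0.08,0,0,0,1,-0.68,-0.53,-0.08,0,0,0,1]}}

```text
clock: 0.9
tcp_pos: [0.3609, 0.2743, 0.2323]
orientation: [0.0, 0.136, 0.991, 0.0]
wrist_force: [1.0, -0.1, -0.3]
finger_gap: 0.0854
grip_force: 0.0
```

>>> {"fn": "jog_arm", "kwargs": {"motion": [-0.23,-0.18,-0.08,0,0,0,1,-0.46,-0.36,-0.08,0,0,0,1,-0.68,-0.53,-0.08,0,0,0,1,-0.68,-0.53,-0.08,0,0,0,1]}}

```text
clock: 1.4
tcp_pos: [0.4642, 0.1342, 0.2474]
orientation: [-0.0, 0.139, 0.99, -0.0]
wrist_force: [-0.1, -0.6, 0.7]
finger_gap: 0.0851
grip_force: 0.0
```

```bash
cat > look.py <<'E'
import sys
from workcell import env, read_camera, get_calibration
from h import *
n=sys.argv[1]
c=get_calibration('wrist');s=env.get_state();im=read_camera('wrist')
pickle.dump((im,c,s),open(n+'.pkl','wb'))
cv2.imwrite(f'pics/{n}.png',cv2.resize(im[...,::-1],(800,600),interpolation=cv2.INTER_CUBIC))
print(s['tcp_pos'],s['orientation'],s['joint_pos'],s['clock'],s['wrist_force'])
E
python3 look.py w1
```

```text
[0.46415197 0.1341734  0.24743425] [-1.22967240e-04  1.39442313e-01  9.90230158e-01 -2.46913871e-04] [ 1.15346330e-01  1.24520622e-01 -7.90877150e-02  1.36755064e+00
 -4.15734463e-04  3.95142823e-01] 1.4 [-0.11898926 -0.56710004  0.68164311]
```

View pics/w1.png

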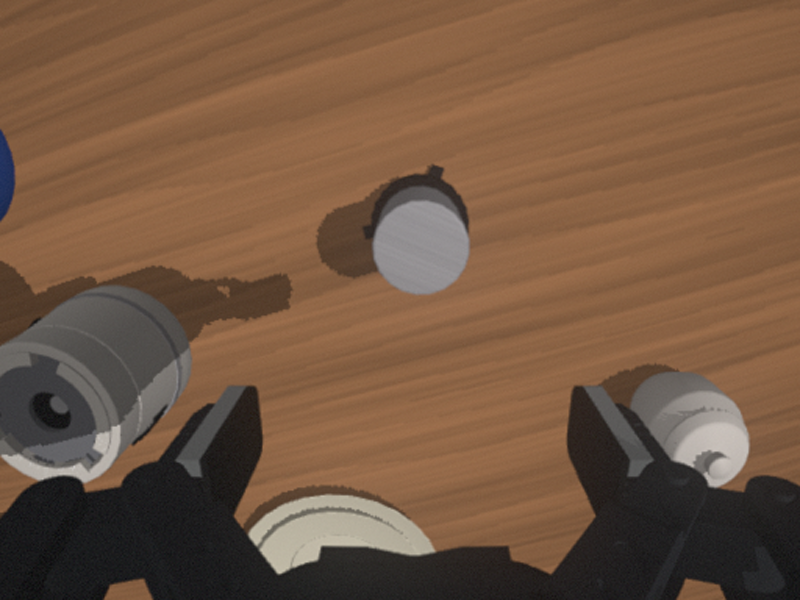

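Wrist view: cup top disc centred at (421,247), with lugs at (435,171) and (368,232). The white base is at left (55,408).

```bash
python3 - <<'E'
from h import *
im,c,s=pickle.load(open('w1.pkl','rb'));S=1.5625
top=onz(c,np.array((421,247))/S,.104);print('cup',top)
for uv in((435,171),(368,232)):
    p=onz(c,np.array(uv)/S,.006);d=p-top;print(np.round(p,4),np.hypot(*d[:2]),np.degrees(np.arctan2(d[1],d[0]))%120)
print('base',onz(c,np.array((55,408))/S,.12))
E
```

```text
cup [0.45998174 0.13931853 0.104     ]
[0.4269 0.1609 0.006 ] 0.039562986966099646 26.864178005548865
[0.4579 0.0977 0.006 ] 0.0416218977473137 27.174376387497944
base [ 0.49369642 -0.12490672  0.12      ]
```

>>> {"fn": "jog_arm", "kwargs": {"motion": [-0.07,-0.3,-0.0,0,0,0,1,-0.12,-0.6,0,0,0,0,1,-0.18,-0.9,0,0,0,0,1]}}

```text
clock: 1.82
tcp_pos: [0.4475, -0.0457, 0.2481]
orientation: [0.0, 0.135, 0.991, 0.0]
wrist_force: [1.1, -0.6, -0.2]
finger_gap: 0.0853
grip_force: 0.0
```

>>> {"fn": "jog_arm", "kwargs": {"motion": [0.15,-0.2,0.0,0,0,0,1,0.32,-0.4,0,0,0,0,1,0.32,-0.4,0,0,0,0,1]}}

```text
clock: 2.2
tcp_pos: [0.3626, -0.1054, 0.2482]
orientation: [-0.0, 0.138, 0.99, 0.0]
wrist_force: [0.3, 0.4, 0.3]
finger_gap: 0.0855
grip_force: 0.0
```

```bash
python3 look.py w2
```

```text
[ 0.36261255 -0.10541531  0.24816028] [-3.02125305e-04  1.37871085e-01  9.90450126e-01  1.44471464e-04] [-4.96433802e-01 -8.26644554e-02 -2.89955308e-01  1.36417267e+00
  5.88118434e-05 -2.19810506e-01] 2.2 [0.33622063 0.42330034 0.33877629]
```

View pics/w2.png

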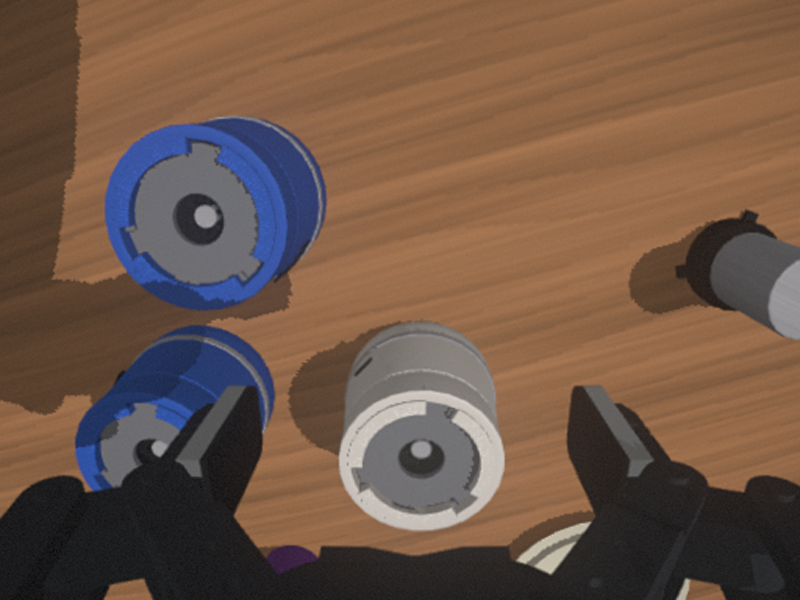

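```bash
python3 - <<'E'
from h import *
from scipy.optimize import differential_evolution
im,c,s=pickle.load(open('w2.pkl','rb'));S=1.5625
g=cv2.cvtColor(im,cv2.COLOR_RGB2GRAY).astype(np.float32);gb=cv2.GaussianBlur(g,(0,0),.8)
r=np.arange(.0345,.052,.001);t=np.radians(np.arange(0,360,2));R,Th=np.meshgrid(r,t)
def f(p,full=0):
    x,y,a=p
    d=(np.degrees(Th)-a+60)%120-60; w=R*np.sin(np.radians(d))
    slot=(abs(w)<.0095)&(R<.047); lip=(R>.0395)&~slot
    uv=proj(c,np.c_[(x+R*np.cos(Th)).ravel(),(y+R*np.sin(Th)).ravel(),np.full(R.size,.12)]).astype(np.float32)
    v=cv2.remap(gb,uv[:,0],uv[:,1],cv2.INTER_LINEAR).ravel();l=lip.ravel()
    return -(np.corrcoef(np.minimum(v,200),l)[0,1])
x0=onz(c,np.array((422,460))/S,.12);print(x0)
o=differential_evolution(f,[(x0[0]-.015,x0[0]+.015),(x0[1]-.015,x0[1]+.015),(0,120)],seed=0,popsize=12)
print(o.x,o.fun)
x,y,a=o.x
for uv in((437,410),(466,500),(362,480)):
    p=onz(c,np.array(uv)/S,.116)-[x,y,0];print(np.hypot(*p[:2]),np.degrees(np.arctan2(p[1],p[0]))%120)
B=cv2.resize(im,None,fx=5,fy=5,interpolation=cv2.INTER_CUBIC)[...,::-1].copy()
pts=[]
for th in np.arange(0,360,1):
    d=(th-a+60)%120-60; ww=.0395*np.sin(np.radians(d)); rr=.047 if abs(.047*np.sin(np.radians(d)))<.0095 else .0395
    pts.append([x+rr*np.cos(np.radians(th)),y+rr*np.sin(np.radians(th)),.12])
q=(proj(c,pts)+.5)*5
cv2.polylines(B,[q.astype(np.int32)],True,(0,0,255),1)
u,v=(np.array((422,460))/S*5).astype(int);cv2.imwrite('pics/c2.png',B[v-280:v+270,u-320:u+320])
# cup visible in w2
for uv in((750,217),(682,271)):
    p=onz(c,np.array(uv)/S,.006)-[.46,.139,0];print('lug',np.hypot(*p[:2]),np.degrees(np.arctan2(p[1],p[0]))%120)
E
```

```text
[ 0.4934937  -0.13719768  0.12      ]
[ 0.49755564 -0.13876124 28.0027679 ] -0.9410941057828216
0.040866570041647954 30.124130827793437
0.044252785548850836 28.957457982197443
0.042938702242727014 34.29170162633838
lug 0.03934010594987587 27.52894828158142
lug 0.04178508705184751 25.354879668211325
```

View pics/c2.png

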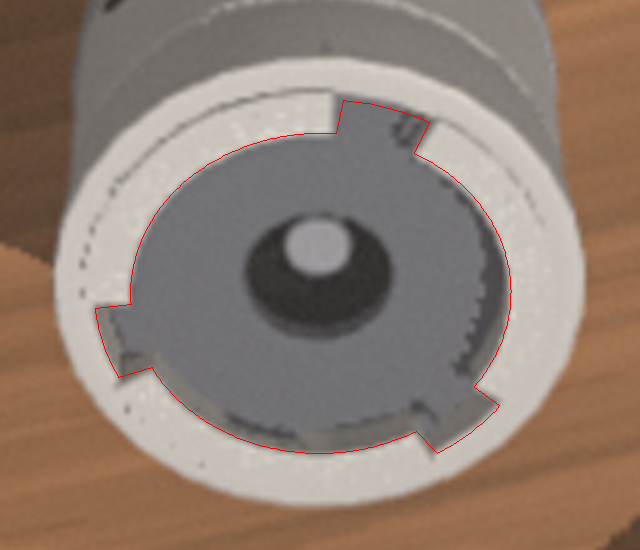

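The fitted outline lies right on the mouth and slots: base at (0.4976,-0.1388), slot yaw 28°, cup lug yaw about 27°. Back over the cup.

>>> {"fn": "jog_arm", "kwargs": {"motion": [-0.03,0.28,0,0,0,0,1,-0.05,0.56,0,0,0,0,1,-0.08,0.84,0,0,0,0,1]}}

```text
clock: 2.62
tcp_pos: [0.4267, 0.0552, 0.2482]
orientation: [0.001, 0.135, 0.991, 0.0]
wrist_force: [0.8, -1.5, 0.2]
finger_gap: 0.0855
grip_force: 0.0
```

>>> {"fn": "jog_arm", "kwargs": {"motion": [-0.03,0.23,0,0,0,0,1,-0.055,0.47,0,0,0,0,1,-0.055,0.47,0,0,0,0,1]}}

```text
clock: 3.0
tcp_pos: [0.4623, 0.1442, 0.2474]
orientation: [-0.0, 0.133, 0.991, 0.0]
wrist_force: [-1.4, -0.3, 0.2]
finger_gap: 0.085
grip_force: 0.0
```

```bash
python3 - <<'E'
from workcell import env
from scipy.spatial.transform import Rotation as Rn
import numpy as np
s=env.get_state();q=s['orientation'];R=Rn.from_quat([q[1],q[2],q[3],q[0]]).as_matrix()
print(s['tcp_pos'],R.round(3).tolist(),R.T@(np.array([.460,.1393,.05])-s['tcp_pos'])/.2)
E
```

```text
[0.46234406 0.14418118 0.24736175] [[-0.965, 0.263, -0.0], [0.263, 0.965, 0.001], [0.001, 0.001, -1.0]] [ 0.00423562 -0.02744896  0.98678933]
```

>>> {"fn": "jog_arm", "kwargs": {"motion": [0,-0.02,0.2,0,0,0,1,0,-0.02,0.4,0,0,0,1,0,-0.02,0.4,0,0,0,1], "newtons": 90}}

```text
clock: 3.38
tcp_pos: [0.4578, 0.1359, 0.1654]
orientation: [-0.003, 0.136, 0.991, -0.001]
wrist_force: [-0.2, -0.6, 0.6]
finger_gap: 0.0854
grip_force: 0.0
```

```bash
python3 - <<'E'
from workcell import env
from scipy.spatial.transform import Rotation as Rn
import numpy as np
s=env.get_state();q=s['orientation'];R=Rn.from_quat([q[1],q[2],q[3],q[0]]).as_matrix()
print(s['tcp_pos'],q,R.T@(np.array([.460,.1393,.05])-s['tcp_pos'])/.2)
E
python3 look.py w3; python3 - <<'E'
from h import *
im,c,s=pickle.load(open('w3.pkl','rb'))
# cup top predicted circle check via steel mask
t=np.linspace(0,2*np.pi,60)
P=proj(c,np.c_[.46+.03*np.cos(t),.1393+.03*np.sin(t),np.full(60,.104)])
im=cv2.resize(im,(800,600))[...,::-1].copy()
cv2.polylines(im,[(P*1.5625).astype(np.int32)],True,(0,0,255),1);cv2.imwrite('pics/c3.png',im)
E
```

```text
[0.45776172 0.1358845  0.16544095] [-3.25056091e-03  1.35807928e-01  9.90729556e-01 -7.66738087e-04] [-0.00978024  0.02084558  0.57710662]
[0.45776172 0.1358845  0.16544095] [-3.25056091e-03  1.35807928e-01  9.90729556e-01 -7.66738087e-04] [ 1.20112543e-01  1.45625927e-01 -2.55942927e-01  1.17590498e+00
  1.64951338e-04  3.92571323e-01] 3.375 [-0.24822097 -0.62777048  0.58082779]
```

View pics/c3.png

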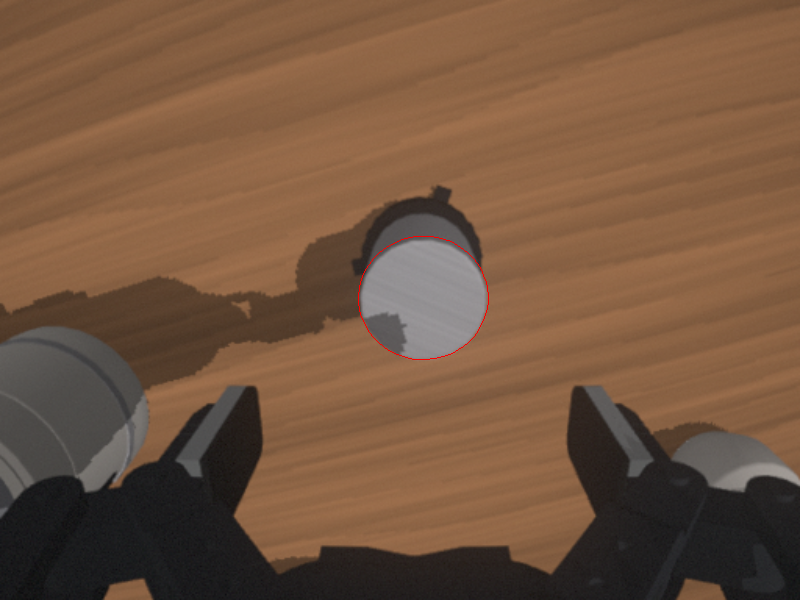

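Predicted circle sits exactly on the cup top (424,298). Descending onto it.

>>> {"fn": "jog_arm", "kwargs": {"motion": [-0.01,0.01,0.2,0,0,0,1,-0.01,0.01,0.4,0,0,0,1,-0.01,0.01,0.5,0,0,0,1,-0.01,0.01,0.575,0,0,0,1,-0.01,0.01,0.575,0,0,0,1,-0.01,0.01,0.575,0,0,0,1]}}

```text
clock: 4.18
tcp_pos: [0.4645, 0.1371, 0.0545]
orientation: [0.001, 0.136, 0.991, 0.0]
wrist_force: [-0.7, 0.1, 0.0]
finger_gap: 0.0851
grip_force: 0.0
```

>>> {"fn": "jog_arm", "kwargs": {"motion": [0.022,0.005,0.02,0,0,0,1,0.022,0.005,0.02,0,0,0,1,0.022,0.005,0.02,0,0,0,1]}}

```text
clock: 4.55
tcp_pos: [0.4594, 0.1391, 0.0493]
orientation: [0.0, 0.136, 0.991, 0.0]
wrist_force: [-0.0, 0.8, -0.7]
finger_gap: 0.0853
grip_force: 0.0
```

>>> {"fn": "jog_arm", "kwargs": {"motion": [0,0,0,0,0,0,0.2,0,0,0,0,0,0,0.2,0,0,0,0,0,0,0.2,0,0,0,0,0,0,0.2,0,0,0,0,0,0,0.2,0,0,0,0,0,0,0.2], "newtons": 90}}

```text
clock: 5.3
tcp_pos: [0.4601, 0.1393, 0.0499]
orientation: [0.001, 0.136, 0.991, 0.0]
wrist_force: [-0.7, 1.0, 5.0]
finger_gap: 0.0574
grip_force: 95.7
```

>>> {"fn": "jog_arm", "kwargs": {"motion": [0,0,-0.2,0,0,0,0.2,0,0,-0.45,0,0,0,0.2,0,0,-0.75,0,0,0,0.2,-0.14,-0.3,-0.75,0,0,0,0.2,-0.28,-0.6,-0.75,0,0,0,0.2,-0.42,-0.9,-0.75,0,0,0,0.2,-0.42,-0.9,-0.75,0,0,0,0.2]}}

```text
clock: 6.18
tcp_pos: [0.4917, -0.0605, 0.1984]
orientation: [-0.0, 0.139, 0.99, -0.0]
wrist_force: [-0.1, 1.4, -2.0]
finger_gap: 0.0573
grip_force: 97.9
```

>>> {"fn": "jog_arm", "kwargs": {"motion": [-0.07,-0.2,0,0,0,-0.01,0.2,-0.137,-0.388,0,0,0,-0.01,0.2,-0.137,-0.388,0,0,0,-0.01,0.2,-0.137,-0.388,0,0,0,-0.01,0.2]}}

```text
clock: 6.68
tcp_pos: [0.4963, -0.138, 0.1985]
orientation: [-0.001, 0.129, 0.992, 0.001]
wrist_force: [0.7, 0.4, -2.6]
finger_gap: 0.0575
grip_force: 98.1
```

```bash
python3 - <<'E'
from workcell import env, read_camera, get_calibration
from h import *
import time
s=env.get_state();print(s['tcp_pos'],s['orientation'],s['wrist_force'],s['grip_force'])
t=np.linspace(0,2*np.pi,90); x,y=.4976,-.1388
out=[]
for n in('scene','side'):
    im=read_camera(n);c=get_calibration(n)
    B=cv2.resize(im,None,fx=6,fy=6,interpolation=cv2.INTER_CUBIC)[...,::-1].copy()
    def ring(r,z,X,Y,col):
        P=(proj(c,np.c_[X+r*np.cos(t),Y+r*np.sin(t),np.full(90,z)])+.5)*6
        cv2.polylines(B,[P.astype(np.int32)],True,col,1)
    ring(.056,.12,x,y,(0,0,255)); X,Y,Z=s['tcp_pos']; f=Z-.05
    ring(.037,f+.0,X,Y,(0,255,0));ring(.037,f+.024,X,Y,(0,255,0));ring(.03,f+.03,X,Y,(255,0,0))
    a=np.radians(28.5+120*np.arange(3))
    for q in a:
        P=((proj(c,[[X+.037*np.cos(q),Y+.037*np.sin(q),f],[X+.045*np.cos(q),Y+.045*np.sin(q),f]])+.5)*6).astype(int)
        cv2.line(B,tuple(map(int,P[0])),tuple(map(int,P[1])),(0,255,255),2)
    u,v=((proj(c,[[x,y,.15]])[0])*6).astype(int)
    out.append(B[v-300:v+220,u-200:u+200])
cv2.imwrite('pics/c4.png',np.hstack(out))
E
```

```text
[ 0.49634926 -0.13803426  0.19853129] [-7.93007320e-04  1.28545542e-01  9.91703100e-01  6.13629739e-04] [ 0.66969364  0.39538669 -2.62224299] 98.05202722549438
```

View pics/c4.png

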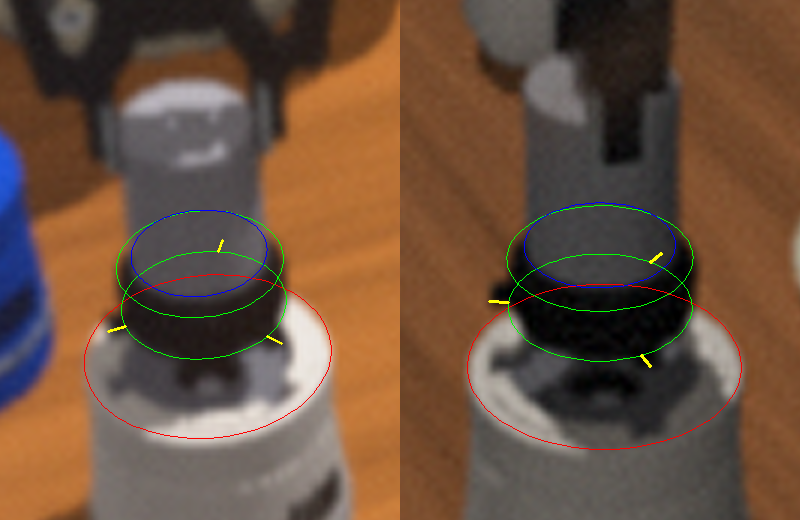

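Both views show the cup centred over the white mouth and the lugs near the slots. Descending to just short of the seat.

>>> {"fn": "jog_arm", "kwargs": {"motion": [-0.004,0,0.07,0,0,0,0.2,-0.004,0,0.12,0,0,0,0.2,-0.004,0,0.15,0,0,0,0.2,-0.004,0,0.175,0,0,0,0.2,-0.004,0,0.175,0,0,0,0.2]}}

```text
clock: 7.4
tcp_pos: [0.4977, -0.1393, 0.164]
orientation: [0.0, 0.129, 0.992, 0.0]
wrist_force: [0.1, 0.1, -1.8]
finger_gap: 0.0573
grip_force: 98.1
```

Free entry. Now press down.

>>> {"fn": "jog_arm", "kwargs": {"motion": [0,0,0.015,0,0,0,0.2,0,0,0.03,0,0,0,0.2,0,0,0.045,0,0,0,0.2,0,0,0.054,0,0,0,0.2,0,0,0.054,0,0,0,0.2,0,0,0.054,0,0,0,0.2]}}

```text
clock: 8.15
tcp_pos: [0.4979, -0.1396, 0.1544]
orientation: [0.001, 0.129, 0.992, -0.0]
wrist_force: [-3.4, 0.8, 8.1]
finger_gap: 0.0576
grip_force: 99.1
```

>>> {"fn": "jog_arm", "kwargs": {"motion": [0,0,0.01,0,0,0,0.2,0,0,0.015,0,0,0,0.2,0,0,0.015,0,0,0,0.2,0,0,0.015,0,0,0,0.2]}}

```text
clock: 8.65
tcp_pos: [0.4992, -0.1397, 0.1531]
orientation: [0.002, 0.128, 0.992, -0.0]
wrist_force: [-2.9, 2.2, 16.8]
finger_gap: 0.0572
grip_force: 100.2
```

Bottomed out (about 19 N). Turning clockwise (+tool z) about 31°.

>>> {"fn": "jog_arm", "kwargs": {"motion": [0,0,0,0,0,0.04,0.2,0,0,0,0,0,0.08,0.2,0,0,0,0,0,0.12,0.2,0,0,0,0,0,0.16,0.2,0,0,0,0,0,0.18,0.2,0,0,0,0,0,0.18,0.2]}}

```text
clock: 9.4
tcp_pos: [0.499, -0.1401, 0.1531]
orientation: [0.002, 0.267, 0.964, -0.001]
wrist_force: [-4.2, 0.6, 15.9]
finger_gap: 0.057
grip_force: 99.8
```

```bash
python3 - <<'E'
from workcell import env
s=env.get_state()
for k in('tcp_pos','orientation','wrist_force','ft_torque','grip_force','clock'):print(k,s[k])
E
```

```text
tcp_pos [ 0.4990446  -0.14009554  0.15313827]
orientation [ 2.41509262e-03  2.67021855e-01  9.63687263e-01 -5.96732581e-04]
wrist_force [-4.20571781  0.63000201 15.88536325]
ft_torque [0.16083216 0.96252507 0.27960174]
grip_force 99.84742641448975
clock 9.4
```

>>> {"fn": "jog_arm", "kwargs": {"motion": [0,0,0,0,0,0.04,0.2,0,0,0,0,0,0.08,0.2,0,0,0,0,0,0.12,0.2,0,0,0,0,0,0.16,0.2,0,0,0,0,0,0.165,0.2,0,0,0,0,0,0.165,0.2]}}

```text
clock: 10.15
tcp_pos: [0.4987, -0.1403, 0.1531]
orientation: [0.002, 0.389, 0.921, -0.001]
wrist_force: [-4.1, 1.2, 16.2]
finger_gap: 0.0571
grip_force: 99.9
```

```bash
python3 - <<'E'
from workcell import env, read_camera, get_calibration
from h import *
s=env.get_state()
for k in('tcp_pos','orientation','wrist_force','ft_torque','grip_force','clock'):print(k,s[k])
out=[]
for n in('scene','side'):
    im=read_camera(n);c=get_calibration(n);u,v=(proj(c,[[.4976,-.1388,.15]])[0]).astype(int)
    out.append(cv2.resize(im[v-50:v+40,u-33:u+33],None,fx=6,fy=6,interpolation=cv2.INTER_CUBIC)[...,::-1])
cv2.imwrite('pics/c5.png',np.hstack(out))
E
```

```text
tcp_pos [ 0.49869843 -0.14028301  0.15313252]
orientation [ 2.25273585e-03  3.89211428e-01  9.21145453e-01 -6.66680913e-04]
wrist_force [-4.06460398  1.21755105 16.17832771]
ft_torque [-0.00363624  1.20698797  0.30157933]
grip_force 99.8937463760376
clock 10.15
```

View pics/c5.png

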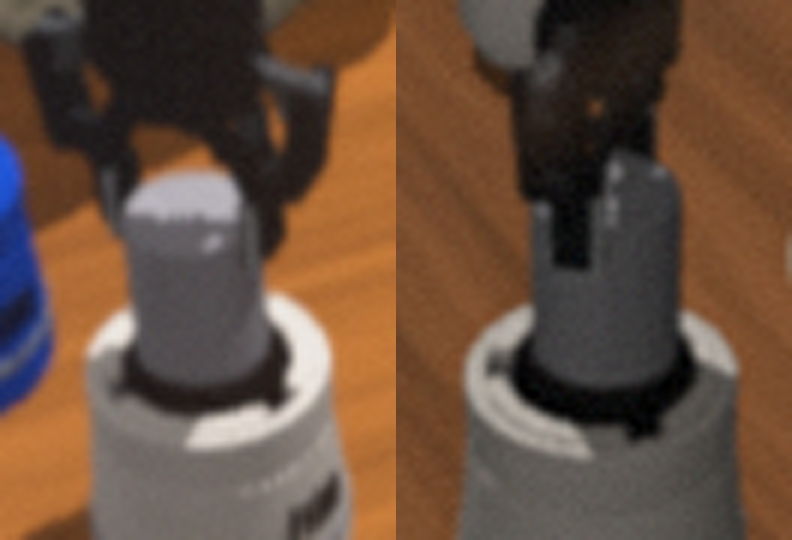

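The cup sits deep in the well, collar rim just above the lip, slots at (270,395) and (640,425) empty, so the lugs are under the lip. It has turned 31° and the 0.30 N m reaction matches half way. Handing in.

```bash
python3 -c "
from workcell import env
print(env.hand_in())"
```

```text
the job is handed in; nothing more can be done
None
```

I handed the job in with the cup still gripped, pressed fully down in the white mill base and turned about 31° clockwise, which is half way and short of the click. The hand-in gave no verdict. The push was about 16 N and the reaction torque 0.30 N m. The arm stayed clear of the jar, tumbler and plates.

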